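Bolt the guard, switch on and start the tart press

TASK

Get the tart-shell press running, in this order: push the thumb tab of the guard bolt so the bolt slides fully home into its keeper, then push the raised end of the rocker switch all the way down, then press the flat round start button fully in for a moment and let it come back up. Only push and press; do not press the domed mushroom stop button, and leave the bolt and rocker set and the loose bakery things where they stand.

Things in the scene. Friction and masses are not known exactly. Their poses are not given: they have to be found in the camera images.
- press: white tart-shell press fixed to the bench; base 260 mm wide (its y), 45 mm high, from its x = -120 to +180 mm; origin on its underside. Its front is its -x side, turned roughly to the world's -y. A clear guard 108 mm high stands across it at x = -37 mm; the head, 220 mm high, begins at x = 40 mm. The steel guard bolt lies on the front ledge along x = -85 mm, parallel to its y, and slides to its -y
- keeper (a point): centre of the top of the keeper block that takes the bolt's end: dark steel, 24 x 26 mm (press x, y), top 63 mm above the bench, at press x = -85, y = -63 mm. Two guides of the same height hold the bolt at press y = 29 to 62 mm
- bolt_push (a point): centre of the face to push on the bolt's upright thumb tab, looking to the press's +y; push it to the press's -y. The tab is a steel plate 28 mm wide (press x), 8 mm thick (press y), its top 95.5 mm above the bench; this point is 79.5 mm above the bench and moves with the bolt. Axes as the press's
- bolt (a joint): travel of the guard bolt in m: 0 to 0.010 at the start (drawn back), 0.035 fully home in the keeper (stop). Stiff slide, about 3 N, stays where it is left
- switch_box: grey painted box 90 x 75 mm (x, y) and 34 mm high on the bench, screwed down. Origin: centre of its underside, z up; carries the rocker switch, which tips about the box's y axis through a point 43 mm above the bench at the box's centre
- rocker_push (a point): point on top of the rocker's raised end (towards the box's +x), 18.5 mm from the pivot; push it down. The black paddle is 56 x 30 mm (box x, y), 10 mm thick; this end starts tilted up about 0.22 rad and goes down to the same tilt the other way: the point drops about 8 mm, from roughly 56 to 48 mm above the bench
- rocker (a joint): angle of the rocker in rad: 0 to 0.06 at the start (off, +x end up), 0.44 with that end fully down (on, stop). Friction: about 2.5 N at the push point; stays where it is left
- start_box: grey painted box 90 x 75 mm (x, y) and 34 mm high on the bench, screwed down. Origin: centre of its underside, z up; carries the start button at its centre
- start_top (a point): centre of the flat top of the start button, a low black cylinder 36 mm across; top 47 mm above the bench when released. Press straight down
- start (a joint): travel of the start button in m: 0 released, 0.006 fully in (stop). Spring: 2 N at first, 5 N fully in; comes back by itself
- stop_box: grey painted box 90 x 75 mm (x, y) and 34 mm high on the bench, screwed down. Origin: centre of its underside, z up; carries the stop button at its centre
- stop_top (a point): top of the stop button, a black domed mushroom head 46 mm across on a thin stalk; top 65 mm above the bench. Not to be pressed
- stop (a joint): travel of the stop button in m: 0 released, 0.006 pressed; must stay released
- tin_a: loose aluminium tart tin, 60 mm across, 22 mm high, among the three boxes; leave it. Origin: centre of underside
- tin_b: the other loose tart tin, same size; leave it
- cup: loose steel cup, 70 mm across, 75 mm high; leave it. Origin: centre of underside
- brush: loose pastry brush lying flat, 190 mm long; leave it
- scraper: loose dough scraper lying flat, steel blade 110 x 75 mm with a wooden grip 22 mm thick and 110 mm long; leave it
- jar: loose closed jar, 72 mm across, 100 mm high; leave it. Origin: centre of underside
- pin: loose wooden rolling pin lying along y, 50 mm thick, 300 mm long over the handles; leave it
Not all that is in view belongs to the job. Leave any green look-alike of the start_box alone.

How it is judged (in metres and radians):
On the way, in this order (a step that is already met when the one before it is completed fails the run):
1. the guard bolt is home (value of joint bolt above 0.031 m), for 0.1 s.
2. the rocker is on (value of joint rocker above 0.38 rad and value of joint bolt above 0.031 m), for 0.1 s.
3. the start button is pressed in (all of step 2 and value of joint start above 0.0045 m), for 0.1 s.
At the end, for the whole second after the job is handed in: the bolt is within 4 mm of its stop, the rocker within 0.06 rad of fully on, the start and stop buttons are released (under 1 mm), and each loose thing is at rest within 20 mm of where it stood (all of step 2 and value of joint each of start, stop below 0.001 m and distance of each of tin_a, tin_b, cup, brush, scraper, jar, pin from where it was at the start of the episode below 0.02 m and linear speed of each of tin_a, tin_b, cup, brush, scraper, jar, pin below 0.03 m/s); the robot touches nothing.
It fails at once if the rocker is switched on before the bolt is home (value of joint rocker above 0.25 rad and value of joint bolt below 0.029 m).
It fails at once if the start button is pressed before the bolt is home and the rocker on (value of joint start above 0.003 m and (value of joint bolt below 0.029 m or value of joint rocker below 0.36 rad)).
It fails at once if the stop button is pressed (value of joint stop above 0.002 m).
It fails at once if a loose thing is lifted, carried or knocked away (moved over 20 mm) (distance of any of tin_a, tin_b, cup, brush, scraper, jar, pin from where it was at the start of the episode above 0.02 m).
It also fails if it takes over 58 s, if anything falls off the work surface, if the arm or the gripper's body presses on something with over 40 N, if the wrist force passes 120 N, or if a joint passes its speed limit or range.

ROBOT

A 6-joint arm with a two-finger parallel gripper is mounted at the origin on the work surface. World frame = base frame: x ahead of the robot, y to its left, z up, the work surface at z = 0. Lengths are in mm, angles in rad, forces in N, time in s.
With the tool pointing down it reaches from about 350 to 975 mm from the base axis. Payload 7.1 kg.
Tool frame: the origin (TCP) lies at the very end of the fingers, on their centre line; the grasp point (between the pads) lies 19 mm behind it (ctrl.grasp_offset is the distance from the TCP to the grasp point, in mm); z points along the fingers, y is the line along which they close (so a half turn about z gives the same grasp; the last joint's range is limited). The gripper opens to 88 mm and grips with 3 to 60 N. Pads are 20 mm wide; open, the fingers measure 115 mm over their backs; the gripper's body (75 mm by 178 mm) begins 61 mm behind the grasp point.
Start: joints at [-1.32, 0.423, 1.63, -0, 1.089, -0.019], TCP at [166.605, -602.368, 222.675] pointing down, gripper open.
Joint ranges: [-3, 3], [-0.9, 2.11], [0.09, 2.58], [-1.31, 4.45], [0.11, 2.69], [-2.54, 2.54]. Speed limits (rad/s): [2.39, 2.39, 3.01, 3.14, 3.14, 3.14].

INTERFACE

Orientations are given as a rotation vector (axis times angle).
In Python, from workcell import ctrl, viewer, ticket, models gives the robot as it stands.
- The arm moves only by the tool play_rows, never from a script. Its arguments are lists of equal length, an entry for each row: "dp": the shift along the world's x, y, z in mm, a list of three; "yaw": the turn about the world's z in degrees. In form: {"dp": [[tx, ty, tz], ...], "yaw": [yaw, ...]}. A call has 1 to 8 rows; each row shifts and turns the commanded pose from where the row before left it; what a row does not reach is not made up. A row lasts 1/12 s, in which the tool goes at most 41.7 mm and 7.16 degrees, less where a joint would pass 70% of its speed; a pose out of reach is approached as far as the arm can. A call is refused whole if a number of a shift passes 41.7 or a number of a turn 7.16, either way. A call with a gripper value outside its range is refused whole. "gripper" is the closure, from 0 (fully open) to 1 (shut), set as the call begins (left out, the last holds). The fingers move at their own pace and stop on an object; the grip force is fixed at half the most. Time passes only in rows, so rows that do not move let the fingers close. It gives the time, the measured TCP pose, the force, the opening and the grip force at its end, in the units of the state.
- ctrl.get_obs(): the state, without advancing time (a new reading comes with each control period).
- viewer.get_image(name): name is "side" or "top" or "wrist"; returns a dict with "pixels" (400x640x3 uint8, red, green, blue), "range_z" (400x640 float32, mm along the optical axis (not along the pixel's ray), 0 where there is no reading), "fx", "fy", "cx", "cy" (pixels), "dist_coeffs" ([k1, k2, p1, p2, k3] as OpenCV has them; the pictures are not rectified), "T" (4x4, takes a point from camera to world coordinates); the wrist camera has in their place "hand_eye" (4x4, takes a point from camera to tool coordinates, whose origin is the TCP and whose axes are the flange's). Camera axes: x right, y up, looking along -z (the intrinsics and any distortion apply to the point x, -y, -z); pixel columns grow to the right and rows downward; lengths in mm; the calibration is good to about 2 mm. A picture is of the moment at which its call begins: read the wrist's pose just before it.
- ticket.close_job(): hands the job in; it is judged then, once.
Trained networks look in a picture, given as the dict that the camera call returned (one of the last four; its "shot" number tells which), for a name from the list of things; names that differ only in an ending like _2 or _b are one class to them, and where a whole thing is asked for, a point or a joint stands for the part that bears it (a point fixed in the world has none). Each returns a list of dicts, best first, with "conf" (0 to 1); they miss things now and then, are a little off and sometimes report something else, mostly with a low value. They report only what shows in the picture. A call takes as long as a camera call. They do not tell look-alikes from the thing itself.
- models.look_for(picture, name): "bbox" ([centre column, centre row, width, height] in pixels, round what is visible of it).
- models.landmark_of(picture, name): "location" ([column, row] in pixels: a listed point, or the origin of a listed thing).
The state is a dict: "t": time; "qpos": joint angles; "qvel": joint speeds; "joint_torque": joint torques, N m; "ee_pos": TCP position; "orientation": TCP orientation; "ft_force": force on the tool from outside, world axes, zero at the start; "moment": the same for the moment, N m; "width": finger opening in mm; "grasp_force": force on a finger pad.
Only numpy, scipy, OpenCV 4.12 (cv2) and the standard library are available. Lean on these libraries where they do the work, as an engineer would, in place of code of your own. Each camera call takes 0.05 s, during which the arm holds its last target. There are 200 camera calls.

## Working session

There is one attempt and no reset: what is moved stays moved. The work goes in short steps, Python scripts to look and compute and a tool call to move; the robot and the scene stay as the last step left them, time stands still between calls to the robot, and variables do not carry over. Pictures are saved under pics/ and viewed, at most 10 in all, crops included, and the job is handed in when it is done.

Besides the shell and the picture viewer there is one more tool, called after "Emit:" as name(argument=value, ...) on one line, values as JSON. play_rows: Moves the arm, as the interface text tells. Its arguments: {"type":"object","properties":{"dp":{"type":"array"},"yaw":{"type":"array"},"gripper":{"type":"number"}},"required":["dp","yaw"]}

```bash
mkdir -p pics
cat > h.py <<'E'
import numpy as np, cv2
from workcell import ctrl, viewer, ticket, models
def K(p): return np.array([[p['fx'],0,p['cx']],[0,p['fy'],p['cy']],[0,0,1.]])
def T(p,obs=None):
    if 'T' in p: return np.array(p['T'])
    M=np.eye(4); M[:3,:3]=cv2.Rodrigues(np.array(obs['orientation'],float))[0]; M[:3,3]=obs['ee_pos']
    return M@np.array(p['hand_eye'])
def ray(p,uv,obs=None):
    u=cv2.undistortPoints(np.array([[uv]],float),K(p),np.array(p['dist_coeffs'],float))[0,0]
    M=T(p,obs); d=M[:3,:3]@np.array([u[0],-u[1],-1.]); return M[:3,3],d
def atz(p,uv,z,obs=None):
    o,d=ray(p,uv,obs); return o+d*(z-o[2])/d[2]
def depth(p,uv,obs=None):
    o,d=ray(p,uv,obs); c,r=int(round(uv[0])),int(round(uv[1]))
    w=p['range_z'][max(r-1,0):r+2,max(c-1,0):c+2]; w=w[w>0]
    return o+d*np.median(w) if w.size else None
def save(p,n): cv2.imwrite('pics/'+n,cv2.cvtColor(p['pixels'],cv2.COLOR_RGB2BGR))
E
python3 - <<'E'
from h import *
np.set_printoptions(precision=1,suppress=True)
H=dict(keeper=63,bolt_push=79.5,rocker_push=56,start_top=47,stop_top=65,switch_box=0,start_box=0,stop_box=0,press=0,tin_a=0,cup=0,jar=0,pin=0,brush=0,scraper=0)
for n in('top','side'):
    p=viewer.get_image(n); save(p,n+'1.png'); print(n,T(p)[:3,3],p['dist_coeffs'])
    for k,z in H.items():
        for r in models.landmark_of(p,k)[:4]:
            if r['conf']>.2: print(k,round(r['conf'],2),np.array(r['location']),'atz',atz(p,r['location'],z)[:2],'dep',depth(p,r['location']))
print(ctrl.get_obs())
E
```

```text
top [ 382.8   25.5 1375.7] [-0.1  0.   0.   0.   0. ]
keeper 0.91 [234.4 157.8] atz [639.3 293.1] dep [639.  292.7  64.7]
bolt_push 0.45 [231.6 185.5] atz [560.8 297.4] dep [558.9 294.4  93.8]
rocker_push 0.51 [373.9 147.4] atz [659.4 -88.8] dep [660.5 -89.2  50.7]
start_top 0.74 [458.3 316.6] atz [ 195.1 -303.7] dep [ 195.1 -303.6   47.1]
start_top 0.69 [403.4 221.4] atz [ 455.7 -163. ] dep [ 455.7 -163.    47.2]
start_top 0.68 [261.3 274. ] atz [322.4 224.6] dep [322.4 224.6  46.9]
stop_top 0.59 [315.3 216.4] atz [473.7  74.8] dep [473.8  74.8  63.8]
stop_top 0.34 [365.7 251.8] atz [376.3 -57.3] dep [376.  -60.8   8.6]
switch_box 0.89 [368.3 159.4] atz [636.8 -76.5] dep [628.7 -73.3  44. ]
switch_box 0.37 [233.1 187.6] atz [565.6 309.7] dep [553.5 290.8  91.4]
start_box 0.62 [405.1 224.8] atz [ 448.6 -174.1] dep [ 446.3 -167.    48.9]
start_box 0.59 [451.3 312.5] atz [ 200.6 -295.9] dep [ 206.8 -284.9   47.1]
stop_box 0.74 [451.7 119.8] atz [ 747.7 -321.7] dep [ 734.8 -309.4   48.8]
stop_box 0.57 [318.1 218. ] atz [473.5  69.4] dep [469.2  67.4  65. ]
stop_box 0.21 [420.3 263.7] at
[... 1790 characters left out ...]
1. ] dep [756.9 -46.3  26.3]
pin 0.65 [315.8 149.4] atz [ 745.8 -326.3] dep [ 713.8 -280.7   36.8]
brush 0.55 [351.5 165.9] atz [ 568.4 -309.1] dep [ 560.1 -293.8   12.5]
scraper 0.68 [366.9 227.2] atz [360.3 -52.5] dep [356.9 -44.9   8.3]
scraper 0.57 [357.8 194. ] atz [ 465.5 -177.9] dep [ 447.1 -141.6   34. ]
{'t': 1.6, 'qpos': array([-1.3,  0.4,  1.6, -0. ,  1.1, -0. ]), 'qvel': array([-0.,  0.,  0., -0.,  0.,  0.]), 'joint_torque': array([  0. , -54.5, -27.4,   0.1,   0. ,  -0. ]), 'ee_pos': array([ 166.6, -602.4,  222.7]), 'orientation': array([-3.1, -0.4,  0. ]), 'ft_force': array([ 0.3, -0.2,  0.4]), 'moment': array([-0.1, -0. , -0. ]), 'grasp_force': 0.0, 'width': 88.03956992638282}
```

Run:
```python
import cv2
a=cv2.imread('pics/top1.png'); cv2.imwrite('pics/topc.png',cv2.resize(a[90:350,160:500],(785,600),interpolation=cv2.INTER_CUBIC))
a=cv2.imread('pics/side1.png'); cv2.imwrite('pics/sidec.png',cv2.resize(a[120:340,150:480],(800,533),interpolation=cv2.INTER_CUBIC))
```

```text
(no output)
```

View pics/topc.png

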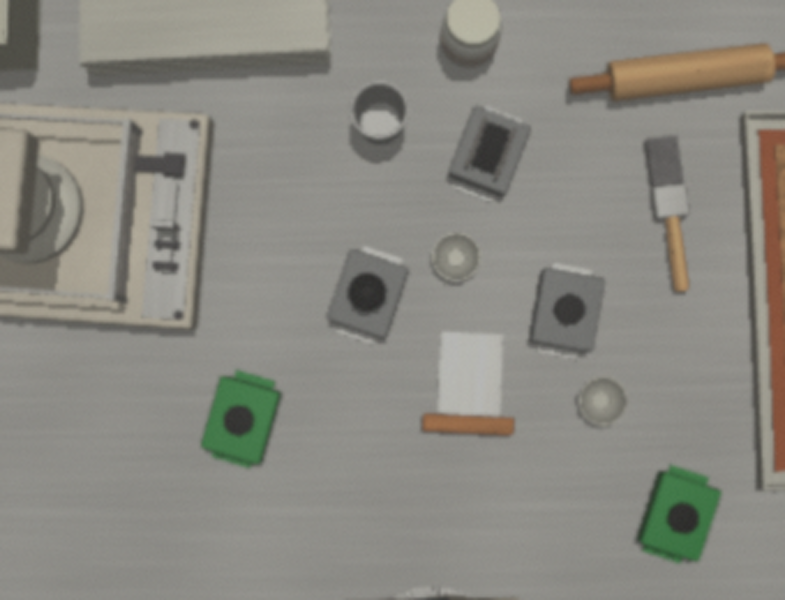

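View pics/sidec.png

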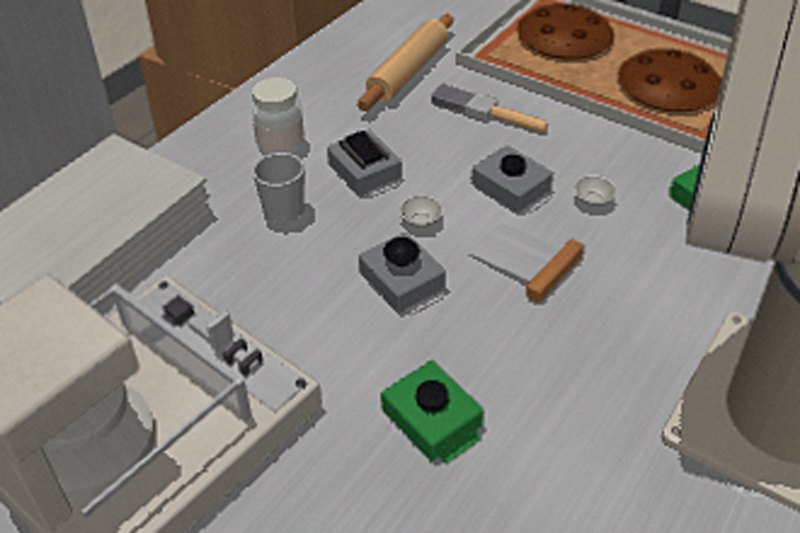

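The boxes are told apart as follows in the top view:
- **Start candidates:** the flat buttons are at (403,221) on a grey box, and at (261,274) and (458,317) on green boxes. The start box must be grey, so it is (403,221).
- **Stop:** the dome on a grey box at (315,216).
- **Rocker:** the raised end is at (374,147).
- **Bolt tab:** it lies between the keeper (234,158) and the guides (about (231,193) and (231,205)).

Next I measure the press's yaw and the tool axes.

```bash
python3 - <<'E'
from h import *
np.set_printoptions(precision=2,suppress=True)
o=ctrl.get_obs(); print(cv2.Rodrigues(np.array(o['orientation']))[0])
p=viewer.get_image('top'); save(p,'top2.png')
print(atz(p,(251,139.8),45),atz(p,(243.6,231.7),45))
# height map of world points near press ledge and rocker
v,u=np.mgrid[0:400,0:640]; q=cv2.undistortPoints(np.stack([u.ravel(),v.ravel()],1).astype(float)[:,None],K(p),np.array(p['dist_coeffs'],float))[:,0]
z=p['range_z'].ravel(); P=np.stack([q[:,0]*z,-q[:,1]*z,-z],1)@T(p)[:3,:3].T+T(p)[:3,3]; P[z==0]=-999
H=P[:,2].reshape(400,640); np.set_printoptions(linewidth=250)
print(H[148:212:2,222:246:2].round().astype(int))
c=np.array([atz(p,(168/1*0+227.,192.),60)])
g=p['pixels']
for n,(cu,cv_) in dict(rock=(371,153),start=(404,223),stop=(318,217)).items():
    m=((abs(H-34)<7)).astype(np.uint8); m[:cv_-30]=0;m[cv_+30:]=0;m[:,:cu-30]=0;m[:,cu+30:]=0
    pts=P.reshape(400,640,3)[m>0][:,:2].astype(np.float32); print(n,len(pts),cv2.minAreaRect(pts))
E
cat > crop.py <<'E'
import cv2,sys
f,x0,y0,x1,y1,o=sys.argv[1:]; a=cv2.imread('pics/'+f)[int(y0):int(y1),int(x0):int(x1)]
s=min(800/a.shape[1],600/a.shape[0]); cv2.imwrite('pics/'+o,cv2.resize(a,None,fx=s,fy=s,interpolation=cv2.INTER_CUBIC))
E
python3 crop.py top2.png 340 130 430 250 startcrop.png
```

```text
[[ 0.96  0.27 -0.  ]
 [ 0.27 -0.96 -0.  ]
 [-0.   -0.   -1.  ]]
[692.31 250.13  45.  ] [437.72 272.    45.  ]
[[  44   46   49   45   50   45   42   51   48   48   46   43]
 [  42   43   51   46   50   51   49   46   48   48   51   50]
 [  48   45   46   46   45   46   47   45   45   43   50   46]
 [  48   47   45   45   49   51   46   51   45   45   47   45]
 [  46   46   43   48   45   60   64   65   70   45   39   44]
 [  52   49   52   52   56   63   64   65   63   55   49   42]
 [  56   52   52   57   52   64   64   64   65   50   45   43]
 [  53   55   50   56   63   64   66   66   66   42   48   45]
 [  44   43   51   50   64   64   63   60   68   43   45   44]
 [  49   44   46   47   47   48   41   48   50   46   44   49]
 [  46   41   47   44   47   48   48   45   43   47   46   47]
 [  48   44   47   44   45   53   57   53   45   48   49   44]
 [  43   46   48   50   42   61   56   57   39   51   51   43]
 [  43   39   49   50   49   62   57   57   51   48   46   44]
 [  40   44   49   47   49   59   57   54   52   44   50   48]
 [  44   45   49   53   46   52   57   53   4
[... 656 characters left out ...]
 47   42   52   57   52   52   52   45   48   47   48]
 [  49   44   49   43   58   59   53   45   47   47   50   41]
 [  43   46   64   63   60   60   67   57   47   45   48   42]
 [  48   45   43   56   59   63   60   64   51   42   42   45]
 [  50   49   46   48   47   47   46   40   47   49   47   46]
 [  48   50   47   45   49   49   44   47   47   48   44   43]]
rock 555 ((644.8518676757812, -83.75463104248047), (75.10980987548828, 90.9454574584961), 67.25650787353516)
start 759 ((449.7069396972656, -171.00648498535156), (76.94281005859375, 90.3630599975586), 77.81246185302734)
stop 654 ((479.80084228515625, 52.90142059326172), (98.4948959350586, 108.38618469238281), 69.91776275634766)
```

View pics/startcrop.png

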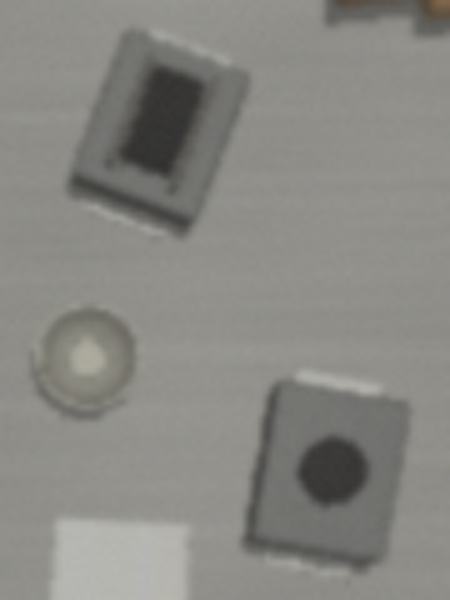

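The enlarged crop shows the grey start box with its flat black disc at (333,470), and the rocker paddle at (165,120). The scene positions agree, so I move towards the bolt.

Emit:
play_rows(dp=[[30, 27.5, 5], [30, 27.5, 5], [30, 27.5, 5], [30, 27.5, 5], [30, 27.5, 0], [30, 27.5, 0], [30, 27.5, 0], [30, 27.5, 0]], yaw=[3, 3, 3, 3, 3, 3, 3, 3], gripper=1)

```text
t: 2.32
ee_pos: [407.8, -380.9, 243.0]
orientation: [2.955, 1.064, 0.0]
ft_force: [0.2, -1.1, 0.1]
width: 38.1
grasp_force: 0.0
```

Emit:
play_rows(dp=[[30, 27.5, 0], [30, 27.5, 0], [30, 27.5, 0], [0, 39, 0], [0, 39, 0], [0, 39, 0], [0, 39, 0], [0, 39, 0]], yaw=[3, 3, 3, 3, 3, 3, 3, 3])

```text
t: 2.98
ee_pos: [496.3, -103.1, 242.8]
orientation: [2.67, 1.655, 0.0]
ft_force: [0.1, -0.5, 0.6]
width: 0.7
grasp_force: 0.0
```

Emit:
play_rows(dp=[[0, 39, 0], [0, 39, 0], [0, 39, 0], [0, 39, 0], [0, 39, 0], [0, 39, 0], [0, 39, 0], [0, 39, 0]], yaw=[3, 3, 3, 3, 3, 3, 3, 0.5])

```text
t: 3.65
ee_pos: [496.3, 209.1, 242.9]
orientation: [2.314, 2.125, 0.001]
ft_force: [0.2, -1.1, -0.5]
width: 0.2
grasp_force: 0.0
```

Run:
```python
from h import *
np.set_printoptions(precision=2,suppress=True)
o=ctrl.get_obs(); print(o['ee_pos'],cv2.Rodrigues(np.array(o['orientation']))[0][:2,:2])
p=viewer.get_image('wrist'); save(p,'w1.png'); print(T(p,o)[:3,3])
for k,z in dict(keeper=63,bolt_push=79.5).items():
    for r in models.landmark_of(p,k)[:2]: print(k,round(r['conf'],2),np.array(r['location']),atz(p,r['location'],z,o),depth(p,r['location'],o))
t=viewer.get_image('top'); print(atz(t,(230,187),95.5),atz(t,(230.5,194.5),63))
```

```text
[496.29 209.14 242.94] [[ 0.09  1.  ]
 [ 1.   -0.09]]
[502.59 277.76 403.31]
keeper 0.75 [461.2  83.9] [636.55 293.59  63.  ] [637.35 293.68  60.98]
bolt_push 0.71 [378.7  82.8] [556.03 298.98  79.5 ] [553.69 298.05  93.73]
[554.73 298.33  95.5 ] [538.55 303.91  63.  ]
```

View pics/w1.png

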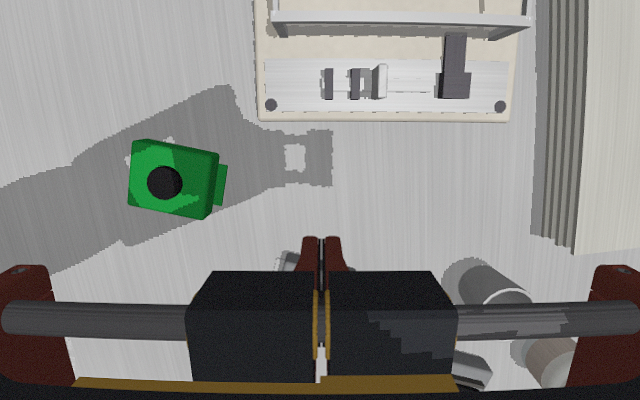

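The wrist view shows the tab at (380,80) with the guides at (328,84) and (355,84) on its left and the keeper at (455,85) on its right. The press is square to the tool. The push face is at about x = 551, y = 299. I'll approach over the guides.

Emit:
play_rows(dp=[[6, 30, -10], [6, 30, -20], [6, 30, -30], [0, 0, -40], [0, 0, -35], [0, 0, -20], [0, 0, -13], [0, 0, 0]], yaw=[0, 0, 0, 0, 0, 0, 0, 0])

```text
t: 4.52
ee_pos: [513.2, 294.0, 72.9]
orientation: [-2.318, -2.119, 0.008]
ft_force: [-0.2, -0.5, 0.8]
width: 0.5
grasp_force: 0.0
```

Emit:
play_rows(dp=[[8, -0.7, 0], [8, -0.7, 0], [5, -0.4, 0], [5, -0.4, 0], [5, -0.4, 0], [5, -0.4, 0], [5, -0.4, 0], [5, -0.4, 0]], yaw=[0, 0, 0, 0, 0, 0, 0, 0])

```text
t: 5.18
ee_pos: [560.6, 292.5, 75.7]
orientation: [-2.317, -2.122, 0.001]
ft_force: [-3.3, -0.2, 2.7]
width: 0.4
grasp_force: 1.6
```

Emit:
play_rows(dp=[[4, 0.3, 0], [4, 0, 0], [3, 0, 0], [2, 0, 0], [0, 0, 0]], yaw=[0, 0, 0, 0, 0])

```text
t: 5.6
ee_pos: [573.8, 292.7, 75.2]
orientation: [2.317, 2.121, -0.0]
ft_force: [-0.8, -1.1, 0.3]
width: 0.5
grasp_force: 0.5
```

Emit:
play_rows(dp=[[2, 0, 0], [2, 0, 0], [2, 0, 0], [0, 0, 0]], yaw=[0, 0, 0, 0])

```text
t: 5.93
ee_pos: [574.8, 292.5, 75.2]
orientation: [-2.314, -2.118, 0.013]
ft_force: [-19.3, 0.6, 12.0]
width: 0.5
grasp_force: 9.5
```

The force jumped to 19 N with no further travel, so the bolt is at its stop. I back off, rise, and go towards the rocker while checking.

Emit:
play_rows(dp=[[-8, 0, 0], [-15, 0, 0], [-15, 0, 0], [0, 0, 20], [0, -10, 40], [0, -30, 25], [0, -35, 20], [0, -40, 10]], yaw=[0, 0, 0, 0, 0, 0, 0, 0])

```text
t: 6.6
ee_pos: [543.8, 178.4, 194.0]
orientation: [2.312, 2.122, 0.011]
ft_force: [0.3, -0.3, -0.3]
width: 0.4
grasp_force: 0.0
```

Emit:
play_rows(dp=[[15, -38, 0], [15, -38, 0], [15, -38, 0], [10, -40, 0], [10, -40, 0], [0, -40, 0], [0, -20, 0], [0, 0, 0]], yaw=[-2.2, -2.2, -2.2, -2.2, -2.2, -2.2, -2.2, -2.2])

```text
t: 7.27
ee_pos: [607.5, -80.8, 190.9]
orientation: [2.617, 1.733, 0.002]
ft_force: [-0.1, 0.5, 0.9]
width: 0.1
grasp_force: 0.0
```

Run:
```python
from h import *
np.set_printoptions(precision=2,suppress=True)
o=ctrl.get_obs(); print(o['ee_pos'],o['qpos'],cv2.Rodrigues(np.array(o['orientation']))[0][:2,:2])
p=viewer.get_image('wrist'); save(p,'w2.png')
for k,z in dict(rocker_push=56,switch_box=0,start_top=47).items():
    for r in models.landmark_of(p,k)[:2]: print(k,round(r['conf'],2),np.array(r['location']),atz(p,r['location'],z,o),depth(p,r['location'],o))
t=viewer.get_image('top'); save(t,'top3.png')
for k,z in dict(rocker_push=56,bolt_push=79.5).items():
    for r in models.landmark_of(t,k)[:1]: print(k,round(r['conf'],2),np.array(r['location']),atz(t,r['location'],z),depth(t,r['location']))
```

```text
[607.49 -80.76 190.89] [-0.15  0.44  1.68 -0.    1.01  0.25] [[ 0.39  0.92]
 [ 0.92 -0.39]]
rocker_push 0.55 [382.  179.6] [662.32 -89.88  56.  ] [662.96 -91.56  49.18]
switch_box 0.92 [353.8 167.1] [645.65 -80.46   0.  ] [644.24 -72.26  45.55]
start_top 0.56 [356.1 171.7] [644.56 -76.57  47.  ] [644.62 -76.93  45.16]
bolt_push 0.55 [230.  176.6] [585.09 301.71  79.5 ] [585.83 302.72  74.76]
```

View pics/w2.png

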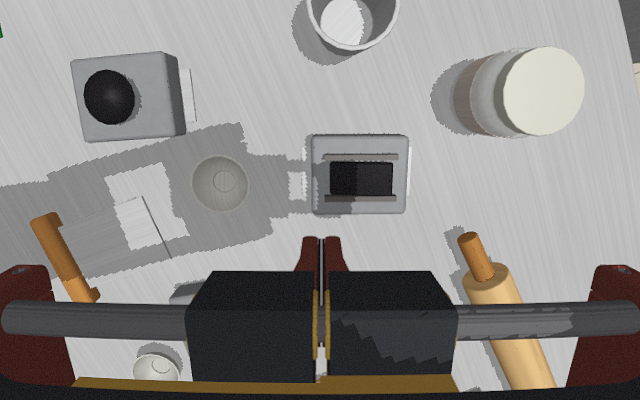

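The wrist view shows the paddle at (361,178), square with the tool, and the tin at (220,183). I check which end is raised by depth.

Run:
```python
from h import *
np.set_printoptions(precision=1,suppress=True)
o=ctrl.get_obs(); Z=0; X=[]
for i in range(4):
    p=viewer.get_image('wrist')
    X.append([[depth(p,(u,v),o) for v in (170,175,180,185)] for u in range(334,392,7)])
X=np.array(X); 
for a in X.mean((0,2)): print(a)
```

```text
[623.2 -69.   41.5]
[629.1 -71.1  42.9]
[634.9 -73.3  43.9]
[640.6 -75.5  45. ]
[646.3 -77.6  46.1]
[652.  -79.8  47. ]
[657.7 -81.9  48.1]
[663.3 -84.   48.9]
[668.9 -86.1  49.9]
```

The +x end on the right is the raised one, with a slope of about 0.17–0.2 rad. I go over it, slightly outward of the push point.

Emit:
play_rows(dp=[[20, -4, -10], [20, -4, -20], [21, -4, -25], [0, 0, -25], [0, 0, -20], [0, 0, -15], [0, 0, -8], [0, 0, 0]], yaw=[0, 0, 0, 0, 0, 0, 0, 0])

```text
t: 8.48
ee_pos: [666.2, -87.8, 65.6]
orientation: [-2.612, -1.741, 0.004]
ft_force: [-1.3, -0.2, -0.2]
width: 0.6
grasp_force: 0.0
```

Emit:
play_rows(dp=[[0, 0, -2], [0, 0, -2], [0, 0, -2], [0, 0, -2], [0, 0, -2], [0, 0, 0]], yaw=[0, 0, 0, 0, 0, 0])

```text
t: 8.98
ee_pos: [667.4, -88.2, 57.5]
orientation: [2.614, 1.742, 0.0]
ft_force: [0.2, 0.1, 0.3]
width: 0.2
grasp_force: 0.0
```

Emit:
play_rows(dp=[[0, 0, -1.5], [0, 0, -1.5], [0, 0, -1.5], [0, 0, -1.5], [0, 0, -1.5], [0, 0, 0]], yaw=[0, 0, 0, 0, 0, 0])

```text
t: 9.48
ee_pos: [668.0, -88.3, 50.1]
orientation: [2.614, 1.742, 0.001]
ft_force: [0.5, -0.9, 0.7]
width: 0.4
grasp_force: 0.5
```

Emit:
play_rows(dp=[[0, 0, -1], [0, 0, -1], [0, 0, 0]], yaw=[0, 0, 0])

```text
t: 9.73
ee_pos: [667.8, -88.3, 48.1]
orientation: [2.614, 1.742, 0.001]
ft_force: [1.6, -0.9, 1.6]
width: 0.7
grasp_force: 1.0
```

Emit:
play_rows(dp=[[0, 0, -1], [0, 0, -1], [0, 0, 0]], yaw=[0, 0, 0])

```text
t: 9.98
ee_pos: [667.8, -88.3, 46.1]
orientation: [2.614, 1.742, 0.001]
ft_force: [3.4, -0.2, 2.6]
width: 0.5
grasp_force: 1.4
```

Emit:
play_rows(dp=[[0, 0, -1], [0, 0, -1], [0, 0, 0]], yaw=[0, 0, 0])

```text
t: 10.23
ee_pos: [668.0, -88.3, 44.5]
orientation: [2.614, 1.742, 0.001]
ft_force: [2.4, -0.4, 4.7]
width: 0.2
grasp_force: 2.9
```

Emit:
play_rows(dp=[[0, 0, -1], [0, 0, -1], [0, 0, 0]], yaw=[0, 0, 0])

```text
t: 10.48
ee_pos: [668.1, -88.3, 44.2]
orientation: [2.614, 1.742, 0.001]
ft_force: [-2.6, -0.2, 18.7]
width: 0.3
grasp_force: 8.6
```

Emit:
play_rows(dp=[[0, 0, -1], [0, 0, -1], [0, 0, 0]], yaw=[0, 0, 0])

```text
t: 10.73
ee_pos: [668.2, -88.3, 43.9]
orientation: [2.613, 1.742, 0.002]
ft_force: [-7.8, 0.2, 30.7]
width: 0.6
grasp_force: 14.4
```

The force jumped to 31 N at z = 44, a hard stop. I rise and check the rocker's tilt from above.

Emit:
play_rows(dp=[[0, 0, 5], [0, 0, 20], [0, 0, 35], [0, 0, 35], [-20, 4, 35], [-20, 4, 10], [-20, 4, 0], [0, 0, 0]], yaw=[0, 0, 0, 0, 0, 0, 0, 0])

```text
t: 11.4
ee_pos: [603.3, -75.3, 180.0]
orientation: [-2.612, -1.741, 0.005]
ft_force: [-1.4, -0.7, -0.0]
width: 0.4
grasp_force: 0.0
```

```bash
python3 - <<'E'
from h import *
np.set_printoptions(precision=1,suppress=True)
o=ctrl.get_obs(); print(o['ee_pos'],o['ft_force'])
p=viewer.get_image('wrist'); save(p,'w3.png')
g=p['pixels'].sum(2)<110; g[:130]=0; g[215:]=0; g[:,:300]=0; g[:,420:]=0
v,u=np.nonzero(g); print('dark',u.min(),u.max(),v.min(),v.max(),len(u))
c=(np.median(u),np.median(v))
for du in range(-28,29,8):
    print(du,np.mean([depth(p,(c[0]+du,c[1]+d),o) for d in(-8,-4,0,4,8)],0))
for k,z in dict(rocker_push=48,start_top=47).items():
    for r in models.landmark_of(p,k)[:2]: print(k,round(r['conf'],2),np.array(r['location']),atz(p,r['location'],z,o))
E
python3 crop.py w3.png 270 110 430 230 w3c.png
```

```text
[603.3 -75.3 180. ] [-1.4 -0.7 -0. ]
dark 339 401 167 203 1082
-28 [610.1 -72.1  32.4]
-20 [616.7 -74.9  32.4]
-12 [623.9 -73.5  51.9]
-4 [630.1 -76.4  50.4]
4 [636.4 -79.3  48.8]
12 [642.7 -82.4  47.1]
20 [649.2 -85.3  45.9]
28 [655.7 -88.4  44.1]
rocker_push 0.57 [395.2 184.8] [665.9 -91.5  48. ]
start_top 0.22 [496.7 100. ] [767.9 -56.8  47. ]
```

View pics/w3c.png

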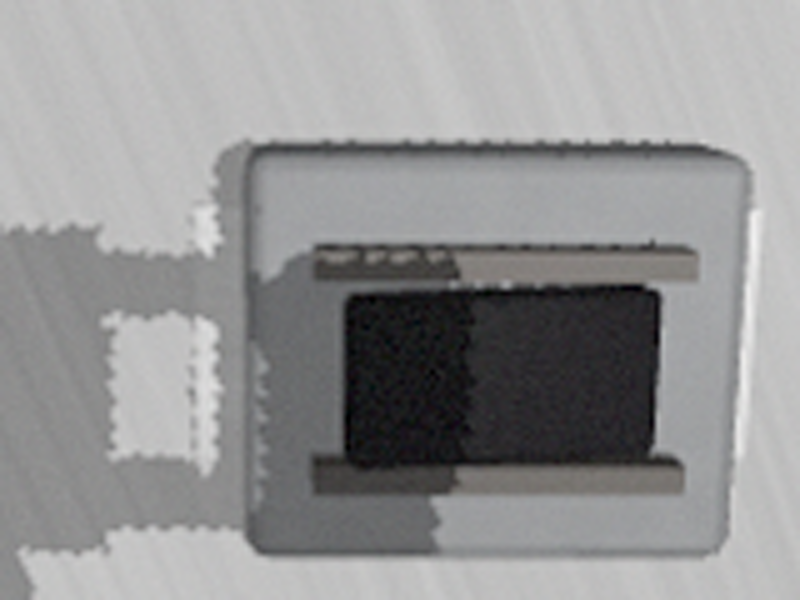

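The crop shows the paddle's right end low, and the slope is now about −0.24 rad, so the rocker is fully on. Next is the grey start button at (456,−163).

Emit:
play_rows(dp=[[-29.5, -17.5, 0], [-29.5, -17.5, 0], [-29.5, -17.5, 0], [-29.5, -17.5, 0], [-29.5, -17.5, 0], [0, 0, -30], [0, 0, -30], [0, 0, 0]], yaw=[0, 0, 0, 0, 0, 0, 0, 0])

```text
t: 12.22
ee_pos: [457.1, -163.3, 115.6]
orientation: [-2.61, -1.737, 0.007]
ft_force: [-1.2, 0.4, -0.1]
width: 0.7
grasp_force: 0.0
```

Run:
```python
from h import *
np.set_printoptions(precision=1,suppress=True)
o=ctrl.get_obs(); print(o['ee_pos'])
t=viewer.get_image('wrist')
for r in models.landmark_of(t,'start_top')[:2]: print(r['conf'],r['location'],atz(t,r['location'],47,o))
t=viewer.get_image('top')
r=models.landmark_of(t,'bolt_push')[0]; print(r['conf'],atz(t,r['location'],79.5))
```

```text
[ 457.1 -163.3  115.6]
0.89 [315.6, 231.2] [ 450.1 -171.9   47. ]
0.57 [585.6 290.   79.5]
```

The wrist view (450,−172), the box fit (450,−171) and the disc's pixel in the crop (about 406.6,224) all agree, and the first keypoint was off. I shift to them and press down.

Emit:
play_rows(dp=[[-4, -4, 0], [-3, -4, 0], [0, 0, -25], [0, 0, -20], [0, 0, -10], [0, 0, -4], [0, 0, 0]], yaw=[0, 0, 0, 0, 0, 0, 0])

```text
t: 13.0
ee_pos: [452.7, -171.7, 60.8]
orientation: [-2.614, -1.742, 0.001]
ft_force: [-0.3, 1.2, -0.0]
width: 0.5
grasp_force: 0.0
```

Emit:
play_rows(dp=[[0, 0, -2], [0, 0, -2], [0, 0, -2], [0, 0, -2], [0, 0, -1], [0, 0, 0]], yaw=[0, 0, 0, 0, 0, 0])

```text
t: 13.5
ee_pos: [452.9, -171.7, 52.0]
orientation: [-2.614, -1.742, 0.0]
ft_force: [0.3, -0.6, 0.4]
width: 0.4
grasp_force: 0.0
```

Emit:
play_rows(dp=[[0, 0, -2], [0, 0, -2], [0, 0, -2], [0, 0, -2], [0, 0, -1], [0, 0, 0]], yaw=[0, 0, 0, 0, 0, 0])

```text
t: 14.0
ee_pos: [453.1, -171.7, 42.9]
orientation: [2.614, 1.742, 0.0]
ft_force: [0.4, 0.6, 3.2]
width: 0.5
grasp_force: 2.0
```

Emit:
play_rows(dp=[[0, 0, -1], [0, 0, -1], [0, 0, 0]], yaw=[0, 0, 0])

```text
t: 14.25
ee_pos: [453.1, -171.8, 41.3]
orientation: [2.614, 1.742, 0.0]
ft_force: [-1.0, 0.4, 7.9]
width: 0.3
grasp_force: 3.9
```

Emit:
play_rows(dp=[[0, 0, -1], [0, 0, -1], [0, 0, 0], [0, 0, 0]], yaw=[0, 0, 0, 0])

```text
t: 14.58
ee_pos: [453.2, -171.8, 40.9]
orientation: [2.614, 1.742, 0.001]
ft_force: [-6.8, 2.8, 31.0]
width: 0.5
grasp_force: 15.6
```

Emit:
play_rows(dp=[[0, 0, 10], [0, 0, 30], [0, 0, 35], [0, 0, 35], [0, 0, 30], [0, 0, 0], [0, 0, 0], [0, 0, 0]], yaw=[0, 0, 0, 0, 0, 0, 0, 0])

```text
t: 15.25
ee_pos: [452.3, -171.5, 178.3]
orientation: [-2.614, -1.742, 0.001]
ft_force: [0.3, 0.7, -1.0]
width: 0.2
grasp_force: 0.0
```

```bash
python3 - <<'E'
from h import *
np.set_printoptions(precision=1,suppress=True)
t=viewer.get_image('side'); save(t,'side3.png')
E
python3 crop.py side3.png 150 120 480 340 side3c.png
```

```text
(no output)
```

View pics/side3c.png

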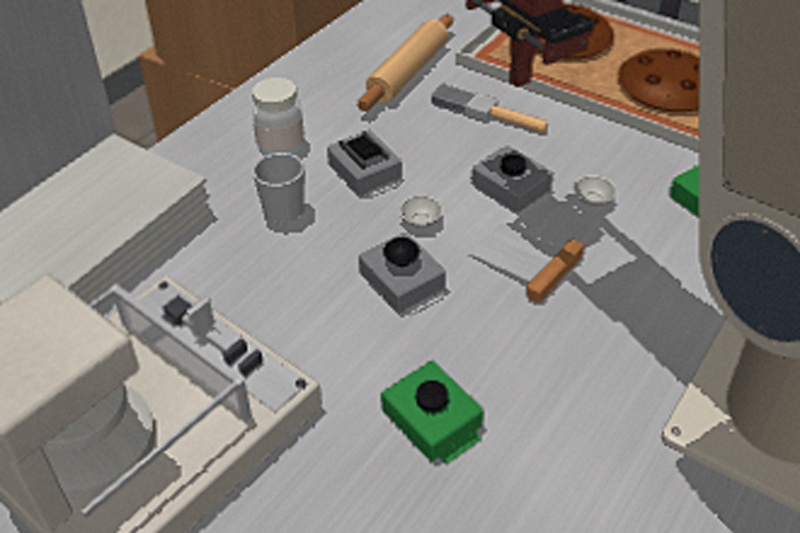

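The side view shows the tab moved up against the keeper at (200,313) and the rocker tipped over at (365,150). The start button is up at (513,163), and the loose things stand where they were.

```bash
python3 -c "
from workcell import ticket
print(ticket.close_job())"
```

```text
the job is handed in; nothing more can be done
None
```

I pushed the bolt home, tipped the rocker fully on, and pressed the start button in and let it come back up, in that order. The stop button and loose things were left alone, and the job is handed in (no verdict was returned).

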